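Re-index a studio microphone boom to the guest's place

ROBOT

A 6-joint arm with a two-finger parallel gripper is mounted at the origin on the work surface. World frame = base frame: x ahead of the robot, y to its left, z up, the work surface at z = 0. Lengths are in m, angles in rad, forces in N, time in s.
With the tool pointing down it reaches from about 0.325 to 0.775 m from the base axis. Payload 5.5 kg.
Tool frame: the origin (TCP) lies at the very end of the fingers, on their centre line; the grasp point (between the pads) lies 19 mm behind it; z points along the fingers, y is the direction in which the jaws open and shut (so a half turn about z gives the same grasp; the last joint's range is limited). The gripper opens to 88 mm and grips with 3 to 60 N. Pads are 20 mm wide; open, the fingers measure 115 mm over their backs; the gripper's body (75 mm by 178 mm) begins 61 mm behind the grasp point.
Start: joints at [-1.36, 0.091, 1.231, -0, 1.82, -0.057], TCP at [0.159, -0.579, 0.223] pointing down, gripper open.
Joint ranges: [-2.87, 2.87], [-0.86, 2.18], [0.17, 2.46], [-1.51, 4.65], [0.06, 2.69], [-2.65, 2.65]. Speed limits (rad/s): [2.57, 2.57, 3.01, 3.14, 3.14, 3.14].

INTERFACE

Orientations are given as a unit quaternion [w, x, y, z].
In Python, from plant import ctrl gives the robot as it stands.
- The arm moves only by the tool step_arm, never from a script. Its argument "series" is a list of rows, each a list of 3 entries, a list of its own where there are three numbers: the shift along the tool's x, y, z in mm, then the turn about the tool's z in degrees, then the closure in counts, from 0 (fully open) to 255 (shut). A call has 1 to 20 rows; each row shifts and turns the pose as measured when the row begins, along the tool's axes as they then stand; what a row does not reach is not made up. A row lasts 1/8 s, in which the tool goes at most 62.5 mm and 10.7 degrees, less where a joint would pass 70% of its speed; a pose out of reach is approached as far as the arm can. A call is refused whole if a number of a shift passes 62.5 or a number of a turn 10.7, either way. A call with a gripper value outside its range is refused whole. The fingers move at their own pace and stop on an object; "force" is the grip in N (left out, the last holds). Time passes only in rows, so rows that do not move let the fingers close. It gives the time, the measured TCP pose, the force and the opening at its end, in the units of the state.
- ctrl.get_state(): the state, without advancing time (a new reading comes with each control period).
- ctrl.read_camera(name): name is "side" or "top" or "wrist"; returns a dict with "image" (400x640x3 uint8, blue, green, red), "fx", "fy", "cx", "cy" (pixels), "R" (3x3) and "t" (3): a world point X has camera coordinates R X + t; the wrist camera has in their place "tool_from_camera" (4x4, takes a point from camera to tool coordinates, whose origin is the TCP and whose axes are the flange's). Camera axes: x right, y down, z forward; pixel columns grow to the right and rows downward; lengths in m; the calibration is good to about 2 mm. A picture is of the moment at which its call begins: read the wrist's pose just before it. There is no depth.
- ctrl.finish_job(): hands the job in, once; it reports no verdict.
The state is a dict: "clock": time; "joints": joint angles; "dq": joint speeds; "tau": joint torques, N m; "eef_pos": TCP position; "tcp_rot": TCP orientation; "ft_force": force on the tool from outside, world axes, zero at the start; "ft_torque": the same for the moment, N m; "gripper_width": finger opening in m.
Only numpy, scipy, OpenCV 4.12 (cv2) and the standard library are available. Lean on these libraries where they do the work, as an engineer would, in place of code of your own. Each camera call takes 0.05 s, during which the arm holds its last target.

TASK

Swing the studio microphone from the middle to the guest's place, the side where the headphones are laid out, and lock it in the index hole on that side: pull up the orange T-handle plunger and twist it clockwise so that it stays out by itself, let go of it, and swing the boom round. Once the boom is there and not before, twist the T-handle back and let the pin go fully home in that index hole, then take your hand away. Do not touch the microphone itself, and leave the other things on the desk where they are.

Things in the scene. Friction and masses are not known exactly. Their poses are not given: they have to be found in the camera images.
- swivel_base: Round dark base plate, 224 mm across, 26 mm high, screwed down. Origin: centre of its underside, on the boom's upright swivel axis; x: where the boom points in its middle position, y left, z up. Three 13 mm index holes lie 85 mm from the axis on the tail side: straight behind (-x) and 55 degrees to either side. On the axis, part of the boom, stands a black post 38 mm thick, 116 mm high.
- boom_swing (a joint): Swing of the boom, rad: 0 in the middle (as found), positive to the base's left (anticlockwise from above). Index positions 0, +0.960, -0.960; stops at +-1.15. Pin out: it drags with 0.25 N m (2 N at the grip) and stays where left. Pin home: locked, 0.015 play. The pin drops in within about 0.035 rad of an index position; if it stands beside the hole, it drops when the boom is nudged over it.
- boom_grip (a point): Middle of the ribbed black rubber grip on the boom, 130 mm from the swivel axis, 95 mm above the desk: a level sleeve 27 mm thick and 80 mm long; x points along the boom away from the axis, z up. Pinch it across (along y) from above. The boom beyond is a 22 mm aluminium tube.
- handle_mid (a point): Centre of the orange T-handle of the plunger: a level bar 70 mm long (x), 16 mm wide (y), 26 mm high (z up), on a stem in the boom's tail, 85 mm behind the swivel axis; it travels with the boom. 100 mm above the desk when home; pinch it across its width from above. Under it a slotted steel collar, 36 mm across, whose top is 76 mm above the desk. Pin home: the bar lies in line with the boom.
- t_handle: The orange T-handle itself (origin and axes as handle_mid).
- plunger_lift (a joint): How far the plunger is pulled up, m: 0 fully home, at most 0.025. Spring and weight pull it down with 8 N at home, 13 N at full travel. The handle turns only when lifted at least 0.020; parked in the rest notch it stays at 0.017 and must be lifted 2 to 3 mm out of the notch before it turns back. Pin standing on the plate beside a hole: about 0.013.
- plunger_turn (a joint): Twist of the T-handle relative to the boom, rad: 0 in line with the boom (slot, where the pin can go home), growing clockwise seen from above. Rest notch at 1.31 (75 degrees), end stop at 1.36; it does not turn the other way from 0. It turns easily.
- microphone: Upright studio microphone on the boom's end, black body and silver mesh head, 57 mm thick, its top 252 mm above the desk; origin on its axis 100 mm above the desk, 220 mm from the swivel axis. Not to be touched.
- headphones: Black over-ear headphones lying flat on the desk at the guest's place, about 200 mm wide and 200 mm long, 42 mm high; origin amid them at desk height. They lie about 330 mm from the swivel axis, either on the base's left (+y) or right (-y): that side is the one wanted.
- tablet: Tablet computer with a dark screen and a green waveform, 220 x 150 x 9 mm, flat on the desk at the other place; origin at the centre of its underside.
- mug: Blue mug, 82 mm across, 92 mm high, standing near the swivel base; origin at the centre of its underside.
- pen_pot: Black pen pot with pens, 80 mm across, 95 mm high (pens to about 170 mm), standing near the swivel base; origin at the centre of its underside.
- mouse: Black computer mouse, about 85 x 65 x 37 mm, on the right of the desk; origin at desk height.
- remote: Black remote control, 190 x 48 x 18 mm, lying on the left of the desk; origin at the centre of its underside.

How it is judged:
By the outcome, as a careful person would: the job done as asked, in the order asked, and still so for the second after the job is handed in, with the robot touching nothing.
It also fails if it takes over 72 s, if anything falls off the work surface, if the arm or the gripper's body presses on something with over 40 N, if the wrist force passes 120 N, or if a joint passes its speed limit or range.

## Working session

There is one attempt and no reset: what is moved stays moved. The work goes in short steps, Python scripts to look and compute and a tool call to move; the robot and the scene stay as the last step left them, time stands still between calls to the robot, and variables do not carry over. Pictures are saved under pics/ and viewed, and the job is handed in when it is done.

Besides the shell and the picture viewer there is one more tool, called after "Call:" as a command line: name --argument value ..., lists and objects as JSON in quotes. step_arm: Moves the arm, as the interface text tells. Its arguments: {"type":"object","properties":{"series":{"type":"array"},"force":{"type":"number"}},"required":["series"]}

```bash
mkdir -p pics; ls
python3 - <<'E'
from plant import ctrl
import cv2,numpy as np
print(ctrl.get_state())
for n in ["side","top","wrist"]:
    d=ctrl.read_camera(n); cv2.imwrite(f"pics/{n}0.png",d["image"])
    print(n,{k:np.round(v,4).tolist() for k,v in d.items() if k!="image"})
E
```

```text
pics
{'clock': 0.0, 'joints': array([-1.35971266e+00,  9.18663345e-02,  1.23186086e+00,  1.14989844e-05,
        1.81980095e+00, -5.66950572e-02]), 'dq': array([ 1.69192497e-03,  1.76721561e-03, -7.89749665e-05,  2.89094312e-05,
       -4.17481398e-05, -9.60841148e-04]), 'tau': array([-1.13127022e-03, -4.46455193e+01, -4.06444538e+01,  6.97681750e-02,
        2.94256560e-02, -1.56328197e-04]), 'eef_pos': array([ 0.15869769, -0.57832959,  0.22151654]), 'tcp_rot': array([-9.65291140e-04,  9.91049548e-01,  1.33491033e-01, -6.90731606e-05]), 'ft_force': array([-0.11513779, -0.22647216, -0.11502613]), 'ft_torque': array([-0.02687071, -0.01013711,  0.04443011]), 'gripper_width': 0.0875565187720769}
side {'fx': 417.602, 'fy': 417.602, 'cx': 318.5948, 'cy': 203.5012, 'R': [[-0.8355, -0.5491, -0.0225], [-0.2647, 0.438, -0.8591], [0.4816, -0.7118, -0.5113]], 't': [0.4821, 0.2154, 1.2139]}
top {'fx': 397.764, 'fy': 397.764, 'cx': 319.0974, 'cy': 196.0169, 'R': [[-0.1334, -0.9911, -0.0032], [-0.9698, 0.1312, -0.2054], [0.204, -0.0243, -0.9787]], 't': [0.071, 0.5594, 1.3598]}
wrist {'fx': 350.5349, 'fy': 350.5349, 'cx': 309.5365, 'cy': 202.7373, 'tool_from_camera': [[0.0004, -0.9645, -0.2643, 0.0723], [1.0, 0.0004, 0.0002, 0.0011], [-0.0001, -0.2643, 0.9645, -0.1619], [0.0, 0.0, 0.0, 1.0]]}
```

View pics/top0.png

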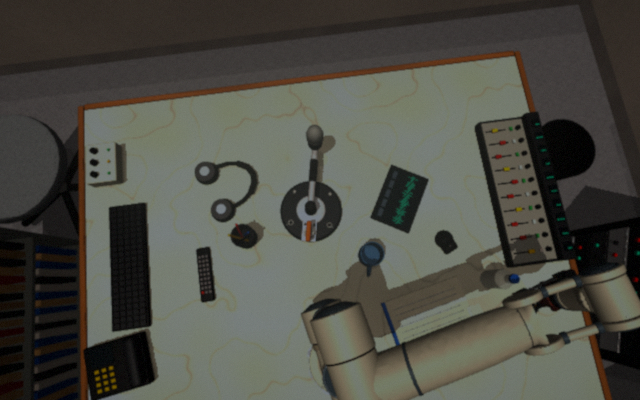

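View pics/side0.png

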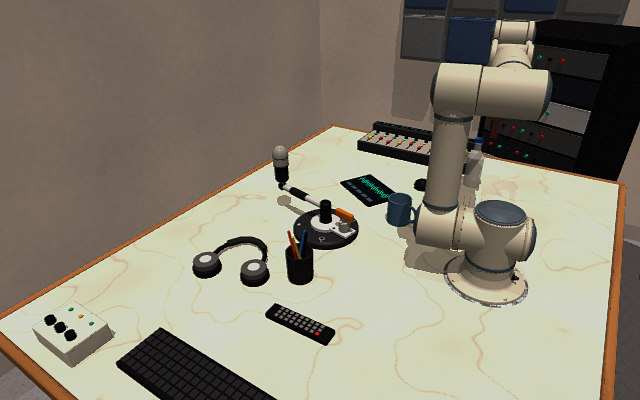

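View pics/wrist0.png

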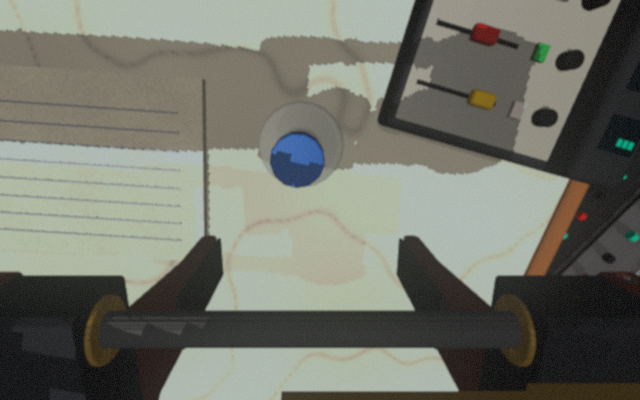

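The headphones (at about 225,190 in the top view) lie on the left (+y), so the swing wanted is +0.96. I'll zoom in to measure.

Run:
```python
import cv2
a=cv2.imread("pics/top0.png")[110:290,180:420]; 
cv2.imwrite("pics/top0z.png",cv2.resize(cv2.convertScaleAbs(a,alpha=1.8),None,fx=3.3,fy=3.3,interpolation=cv2.INTER_CUBIC))
a=cv2.imread("pics/side0.png")[130:300,240:440]; 
cv2.imwrite("pics/side0z.png",cv2.resize(cv2.convertScaleAbs(a,alpha=1.5),None,fx=3.5,fy=3.5,interpolation=cv2.INTER_CUBIC))
```

```text
(no output)
```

View pics/top0z.png

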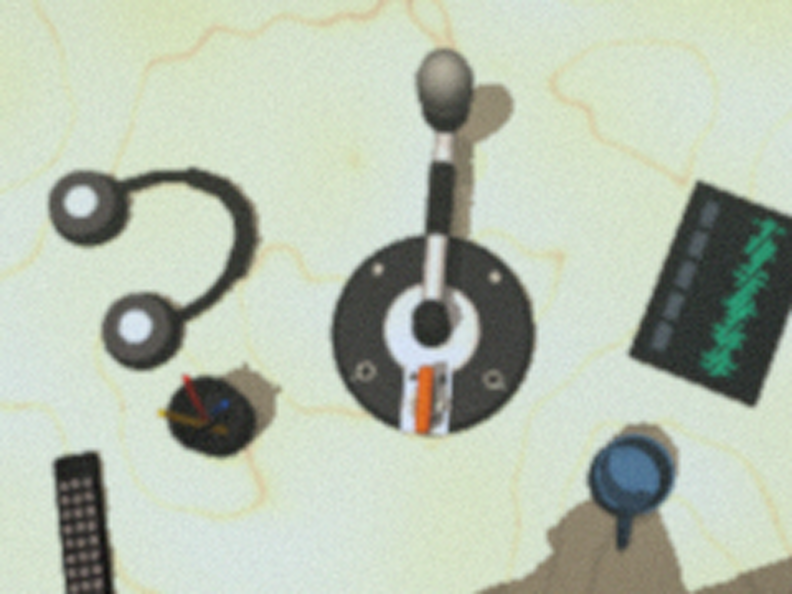

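View pics/side0z.png

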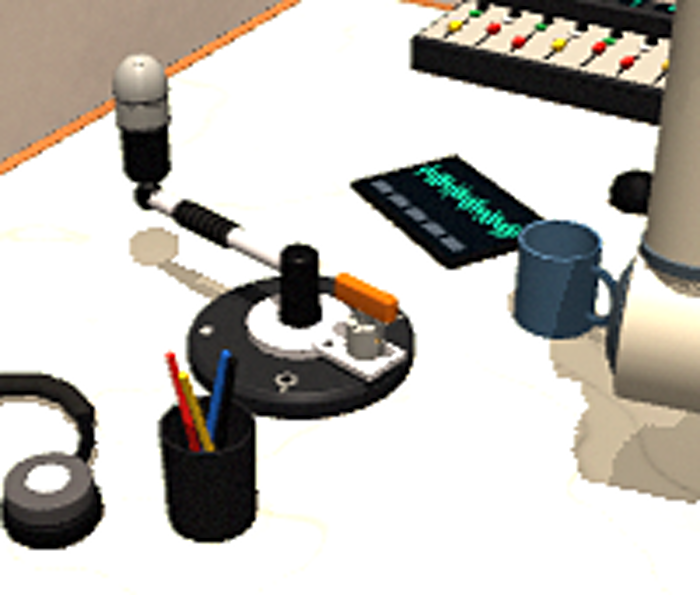

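The top zoom shows the base at (434,334), the orange bar at (425,398), the grip at (440,198), the index holes at (365,371) and (494,380), and the mug at (632,475). Next I'll turn these into positions.

```bash
cat > h.py <<'E'
import numpy as np,cv2
from plant import ctrl
from scipy.spatial.transform import Rotation as Rn
from scipy.optimize import least_squares
def back(d,u,v,z,R=None,t=None):
    R=np.array(d["R"]) if R is None else R; t=np.array(d["t"]) if t is None else t
    ray=R.T@np.array([(u-d["cx"])/d["fx"],(v-d["cy"])/d["fy"],1]); c=-R.T@t
    return c+ray*(z-c[2])/ray[2]
def proj(d,X,R=None,t=None):
    R=np.array(d["R"]) if R is None else R; t=np.array(d["t"]) if t is None else t
    p=R@np.asarray(X,float)+t
    return np.array([d["cx"]+d["fx"]*p[0]/p[2],d["cy"]+d["fy"]*p[1]/p[2]])
def tool(s):
    w,x,y,z=s["tcp_rot"]; return Rn.from_quat([x,y,z,w]).as_matrix(),np.array(s["eef_pos"])
def wrist():
    s=ctrl.get_state(); Rt,p=tool(s); d=ctrl.read_camera("wrist")
    T=np.eye(4);T[:3,:3]=Rt;T[:3,3]=p
    M=np.linalg.inv(T@np.array(d["tool_from_camera"]))
    d["R"]=M[:3,:3];d["t"]=M[:3,3]; return d,s
def orange(img):
    hsv=cv2.cvtColor(img,cv2.COLOR_BGR2HSV)
    m=cv2.inRange(hsv,(4,150,60),(18,255,255)); n,l,st,c=cv2.connectedComponentsWithStats(m)
    return m,st,c,l
def delta(target):
    """shift to world target in tool axes, mm"""
    Rt,p=tool(ctrl.get_state()); return Rt.T@(np.array(target)-p)*1000
E
python3 - <<'E'
from h import *
d=ctrl.read_camera("top")
z=lambda u,v:(u/3.3+180,v/3.3+110)
for n,u,v,h in [("base",434,334,.026),("handle",425,398,.113),("grip",440,198,.105),("holeL",365,371,.026),("holeR",494,380,.026),("post",431,322,.116),("mug",632,475,.092),("pot",212,415,.095),("tab",720,290,.009),("mictop",445,80,.235)]:
    print(n,back(d,*z(u,v),h).round(4))
s=ctrl.read_camera("side")
zs=lambda u,v:(u/3.5+240,v/3.5+130)
for n,u,v,h in [("handle",367,287,.113),("post",301,252,.116),("mug",559,240,.092)]: print("s",n,back(s,*zs(u,v),h).round(4))
print(tool(ctrl.get_state())[0].round(3))
E
```

```text
base [0.5186 0.0295 0.026 ]
handle [0.4393 0.0471 0.113 ]
grip [0.6488 0.0043 0.105 ]
holeL [0.4881 0.1093 0.026 ]
holeR [ 0.4595 -0.0287  0.026 ]
post [0.5159 0.0309 0.116 ]
mug [ 0.3352 -0.1522  0.092 ]
pot [0.4534 0.2672 0.095 ]
tab [ 0.5281 -0.2935  0.009 ]
mictop [ 0.73   -0.0136  0.235 ]
s handle [0.4373 0.0559 0.113 ]
s post [0.5194 0.0384 0.116 ]
s mug [ 0.3373 -0.146   0.092 ]
[[ 0.964  0.265 -0.   ]
 [ 0.265 -0.964  0.001]
 [ 0.    -0.001 -1.   ]]
```

Call:
step_arm --series '[[[31,-38,0],0,0],[[31,-38,0],0,0],[[31,-38,0],0,0],[[31,-38,0],0,0],[[31,-38,0],0,0],[[31,-38,0],0,0],[[31,-38,0],0,0],[[31,-38,0],0,0],[[31,-38,0],0,0],[[31,-38,0],0,0],[[31,-38,0],0,0],[[31,-38,0],0,0],[[31,-38,0],0,0],[[31,-38,0],0,0]]'

```text
clock: 2.0
eef_pos: [0.4433, 0.067, 0.2223]
tcp_rot: [-0.001, 0.991, 0.13, 0.003]
ft_force: [-0.2, 0.0, 0.2]
gripper_width: 0.0878
```

Call:
step_arm --series '[[[0,0,0],-10.5,0],[[0,0,0],-10.5,0],[[0,0,0],-10.5,0],[[0,0,0],-10.5,0],[[0,0,0],-10.5,0],[[0,0,0],-10.5,0],[[0,0,0],-10.5,0],[[0,0,0],-10.5,0],[[0,0,0],-10.5,0],[[0,0,0],-10.5,0],[[0,0,0],-10.5,0],[[0,0,0],-10.5,0],[[0,0,0],-10.5,0],[[0,0,0],-10.5,0],[[0,0,0],0,0]]'

```text
clock: 3.88
eef_pos: [0.4426, 0.0713, 0.2206]
tcp_rot: [0.001, 0.127, 0.992, 0.002]
ft_force: [1.0, -0.0, -0.2]
gripper_width: 0.0879
```

```bash
cat > look.py <<'E'
from h import *
import sys
d,s=wrist(); cv2.imwrite(f"pics/{sys.argv[1]}.png",d["image"])
Rt,p=tool(s); print("t",s["clock"],"p",p.round(4),"yaw",np.degrees(np.arctan2(Rt[1,0],Rt[0,0])).round(2),"tilt",Rt[:,2].round(3),"j",s["joints"].round(2),"F",s["ft_force"].round(1))
ht=float(sys.argv[2]) if len(sys.argv)>2 else .113
m,st,c,l=orange(d["image"]); i=1+np.argmax(st[1:,4]); print(st[i],c[i])
pts=np.argwhere(l==i)[:,::-1].astype(np.float32)
r=cv2.minAreaRect(pts); print(r)
b=cv2.boxPoints(r); B=np.array([back(d,*q,ht) for q in b]); e=[B[1]-B[0],B[2]-B[1]]; e=max(e,key=np.linalg.norm)
print("rect ctr",B.mean(0).round(4),"sides",np.linalg.norm(B[1]-B[0]).round(4),np.linalg.norm(B[2]-B[1]).round(4),"yaw",np.degrees(np.arctan2(e[1],e[0])).round(2))
E
python3 look.py w1
```

```text
t 3.875 p [0.4426 0.0713 0.2206] yaw 165.39 tilt [ 0.002  0.003 -1.   ] j [ 0.08 -0.32  1.62  0.    1.84 -1.23] F [ 1.  -0.  -0.2]
[ 273  162   22   83 1444] [283.83379501 202.49445983]
((284.0180358886719, 203.0736541748047), (81.77034759521484, 18.822139739990234), 85.71085357666016)
rect ctr [0.4411 0.0503 0.113 ] sides 0.0146 0.0676 yaw -11.15
```

View pics/w1.png

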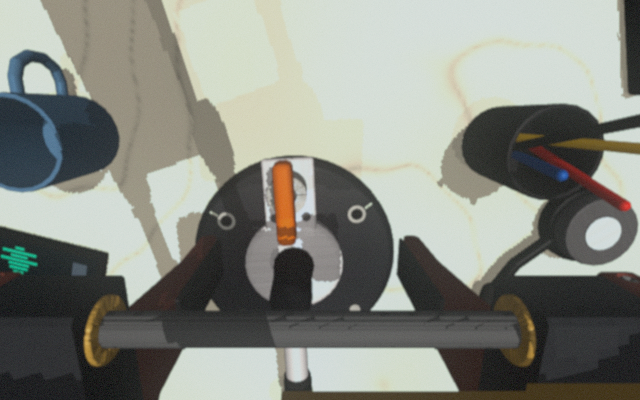

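The wrist picture shows the T-handle at (284,203) in line with the boom, with nothing near the approach. I'll move closer above it.

```bash
python3 -c "
from h import *
print(delta([.440,.050,.16]).round(1))"
```

```text
[ -2.8 -21.5  60.5]
```

Call:
step_arm --series '[[[-1,-11,30],-3,0],[[-1,-10,30],0,0],[[0,0,0],0,0],[[0,0,0],0,0]]'

```text
clock: 4.42
eef_pos: [0.4404, 0.0506, 0.161]
tcp_rot: [0.002, 0.108, 0.994, 0.002]
ft_force: [0.9, 0.4, 0.2]
gripper_width: 0.0881
```

```bash
python3 look.py w2; python3 -c "
from h import *
print(delta([.440,.050,.083]).round(1))"
```

```text
t 4.425 p [0.4404 0.0506 0.161 ] yaw 167.65 tilt [ 0.005  0.004 -1.   ] j [ 0.03 -0.35  1.74  0.    1.74 -1.32] F [0.9 0.4 0.2]
[ 297  171   24  106 2283] [309.15462111 223.05343846]
((308.5, 223.5), (105.0, 23.0), 90.0)
rect ctr [0.4413 0.049  0.113 ] sides 0.0139 0.0701 yaw -11.86
[ 0.6 -1.1 77.9]
```

View pics/w2.png

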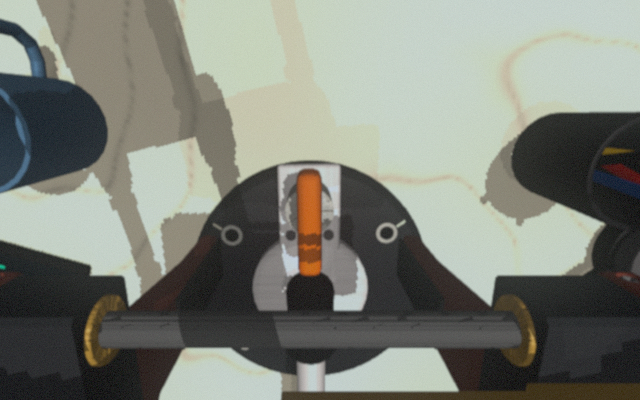

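Call:
step_arm --series '[[[0,-1,26],0,0],[[0,-1,26],0,0],[[0,0,25],0,0],[[0,0,0],0,0],[[0,0,0],0,0]]'

```text
clock: 5.1
eef_pos: [0.4447, 0.0506, 0.0905]
tcp_rot: [0.008, 0.108, 0.994, 0.003]
ft_force: [0.3, 0.5, 0.7]
gripper_width: 0.0878
```

Run:
```python
from h import *
import json
# holes & axis from w2
d,s=wrist(); print(s["eef_pos"].round(4),s["ft_force"].round(1),delta([.4405,.049,.083]).round(1)); cv2.imwrite("pics/w3.png",d["image"])
```

```text
[0.4447 0.0506 0.0905] [0.3 0.5 0.7] [ 3.8 -2.5  7.4]
```

View pics/w3.png

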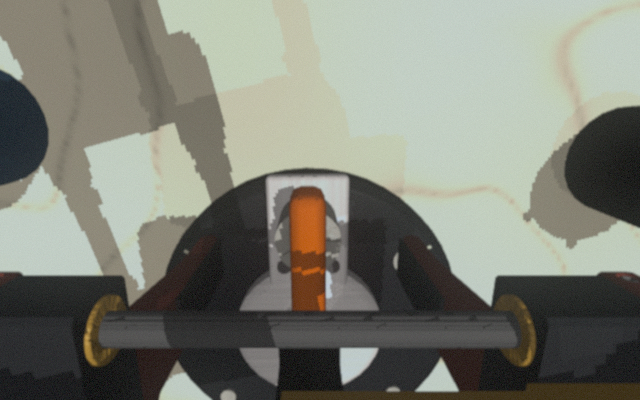

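Call:
step_arm --series '[[[4,-2,4],0,0],[[0,0,3],0,0],[[0,0,0],0,0]]'

```text
clock: 5.52
eef_pos: [0.4412, 0.0496, 0.0853]
tcp_rot: [0.01, 0.108, 0.994, 0.004]
ft_force: [-0.3, -0.2, 0.2]
gripper_width: 0.0878
```

Run:
```python
from h import *
s=ctrl.get_state(); print(s["eef_pos"].round(4),s["ft_force"].round(1),delta([.4405,.049,.083]).round(1), tool(s)[0][:,2].round(4))
```

```text
[0.4412 0.0496 0.0853] [-0.3 -0.2  0.2] [ 0.6 -0.7  2.3] [ 0.0206  0.0049 -0.9998]
```

Call:
step_arm --series '[[[0,0,2],0,255],[[0,0,0],0,255],[[0,0,0],0,255],[[0,0,0],0,255],[[0,0,0],0,255],[[0,0,0],0,255]]' --force 45

```text
clock: 6.28
eef_pos: [0.4413, 0.0495, 0.0833]
tcp_rot: [0.01, 0.108, 0.994, 0.004]
ft_force: [0.8, 0.4, 0.8]
gripper_width: 0.0315
```

```bash
python3 look.py w4;  python3 -c "
from h import *
print(ctrl.get_state()['gripper_width'])"
```

```text
t 6.275 p [0.4413 0.0495 0.0833] yaw 167.54 tilt [ 0.021  0.005 -1.   ] j [ 0.03 -0.35  1.88  0.    1.59 -1.32] F [0.8 0.4 0.8]
[ 293  198   38  113 3745] [311.87396529 255.73030708]
((311.5, 254.0), (112.0, 37.0), 90.0)
rect ctr [0.4283 0.052  0.113 ] sides 0.0143 0.0498 yaw -11.47
0.027250742796583415
```

View pics/w4.png

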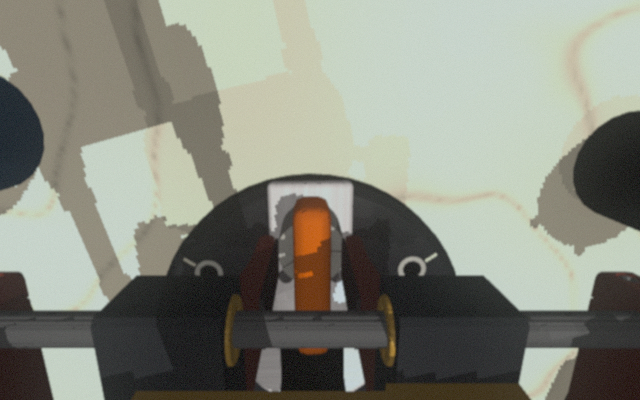

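Still closing. I'll give it a few more rows.

Call:
step_arm --series '[[[0,0,0],0,255],[[0,0,0],0,255],[[0,0,0],0,255],[[0,0,0],0,255]]'

```text
clock: 6.82
eef_pos: [0.4415, 0.0498, 0.0834]
tcp_rot: [0.01, 0.108, 0.994, 0.004]
ft_force: [0.7, 0.7, -0.5]
gripper_width: 0.0156
```

Call:
step_arm --series '[[[0,0,-8],0,255],[[0,0,-8],0,255],[[0,0,-6],0,255],[[0,0,0],0,255]]'

```text
clock: 7.32
eef_pos: [0.4412, 0.0498, 0.1007]
tcp_rot: [0.009, 0.108, 0.994, 0.004]
ft_force: [5.1, 1.7, -10.7]
gripper_width: 0.0156
```

Call:
step_arm --series '[[[0,0,-4],0,255],[[0,0,-2.5],0,255],[[0,0,0],0,255]]'

```text
clock: 7.7
eef_pos: [0.4412, 0.0498, 0.1025]
tcp_rot: [0.008, 0.108, 0.994, 0.004]
ft_force: [5.7, 1.9, -11.2]
gripper_width: 0.0157
```

Call:
step_arm --series '[[[0,0,-5],0,255],[[0,0,-4],0,255],[[0,0,-2],0,255]]'

```text
clock: 8.07
eef_pos: [0.4413, 0.0497, 0.1084]
tcp_rot: [0.007, 0.108, 0.994, 0.003]
ft_force: [5.4, 2.3, -12.4]
gripper_width: 0.0156
```

Call:
step_arm --series '[[[0,0,-1],5,255],[[0,0,-1],8,255],[[0,0,-1],8,255],[[0,0,-1],8,255]]'

```text
clock: 8.57
eef_pos: [0.4412, 0.0497, 0.1052]
tcp_rot: [0.004, 0.361, 0.933, 0.004]
ft_force: [6.5, 3.4, -12.3]
gripper_width: 0.0158
```

```bash
python3 look.py w5;  python3 -c "
from h import *
print(ctrl.get_state()['ft_torque'])"
```

```text
t 8.575 p [0.4412 0.0497 0.1052] yaw 137.69 tilt [ 0.011  0.005 -1.   ] j [ 0.03 -0.34  1.84  0.    1.64 -0.8 ] F [  6.5   3.4 -12.3]
[ 293  198   39  113 3833] [311.27211062 256.28645969]
((312.0, 254.0), (38.0, 112.0), 0.0)
rect ctr [0.4397 0.0518 0.113 ] sides 0.0577 0.0172 yaw 136.99
[-0.40733104 -1.37303661 -0.00868787]
```

View pics/w5.png

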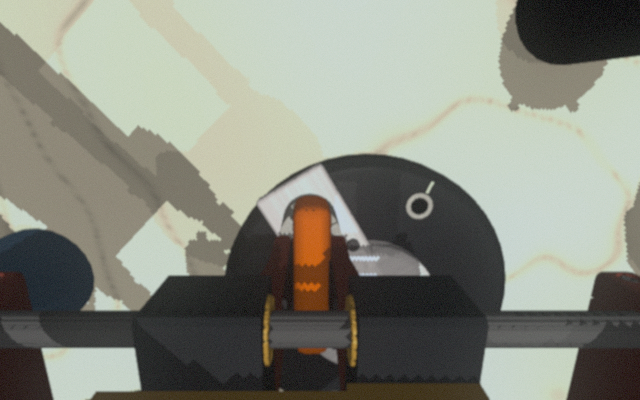

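The bar turns with the gripper, with the tail plate now seen at an angle to it. I'll turn it the remaining 45°.

Call:
step_arm --series '[[[0,0,-3],9,255],[[0,0,-2],9,255],[[0,0,-2],9,255],[[0,0,-2],9,255],[[0,0,-2],8,255],[[0,0,-1],2,255]]'

```text
clock: 9.38
eef_pos: [0.4419, 0.0494, 0.1066]
tcp_rot: [0.001, 0.708, 0.706, 0.004]
ft_force: [7.1, 4.7, -11.7]
gripper_width: 0.0158
```

```bash
python3 look.py w6;  python3 -c "
from h import *
print(ctrl.get_state()['ft_torque'])"
```

```text
t 9.375 p [0.4419 0.0494 0.1066] yaw 89.83 tilt [ 0.007  0.004 -1.   ] j [ 0.03 -0.34  1.83  0.    1.64  0.03] F [  7.1   4.7 -11.7]
[ 292  199   38  112 3788] [310.33025343 255.83606125]
((310.6971435546875, 254.5549774169922), (111.50798034667969, 36.81645202636719), 88.87670135498047)
rect ctr [0.4428 0.0508 0.113 ] sides 0.0169 0.0578 yaw -88.27
[ 0.26636502 -1.46675352  0.67859654]
```

Call:
step_arm --series '[[[0,0,1],-2,255],[[0,0,3],0,255],[[0,0,2],0,255],[[0,0,1],0,255]]'

```text
clock: 9.93
eef_pos: [0.4421, 0.0497, 0.1002]
tcp_rot: [0.001, 0.695, 0.719, 0.004]
ft_force: [-0.5, 2.4, 1.5]
gripper_width: 0.0153
```

```bash
python3 look.py w7;  python3 -c "
from h import *
print(ctrl.get_state()['ft_torque'])"
```

```text
t 9.925 p [0.4421 0.0497 0.1002] yaw 91.9 tilt [ 0.007  0.004 -1.   ] j [ 0.03 -0.34  1.84  0.    1.63 -0.  ] F [-0.5  2.4  1.5]
[ 292  198   38  113 3862] [310.48368721 255.70714656]
((310.5, 254.0), (112.0, 37.0), 90.0)
rect ctr [0.4427 0.0543 0.113 ] sides 0.0163 0.0557 yaw -87.25
[-0.36785108  0.54442803 -0.04622847]
```

The force dropped to about zero at 17 mm lift, so it's seated in the rest notch. I'll release and rise.

Call:
step_arm --series '[[[0,0,0],0,0],[[0,0,0],0,0],[[0,0,0],0,0],[[0,0,-5],0,0],[[0,0,-30],0,0],[[0,0,-40],0,0],[[0,0,-20],0,0],[[0,0,0],0,0]]'

```text
clock: 10.98
eef_pos: [0.4411, 0.0488, 0.198]
tcp_rot: [0.001, 0.696, 0.718, 0.003]
ft_force: [-0.1, -0.0, -0.4]
gripper_width: 0.0874
```

```bash
python3 look.py w8 .13
```

```text
t 10.975 p [0.4411 0.0488 0.198 ] yaw 91.84 tilt [ 0.005  0.004 -1.   ] j [ 0.03 -0.34  1.67  0.    1.81 -0.  ] F [-0.1 -0.  -0.4]
[ 300  164   22   96 1936] [310.87345041 210.93491736]
((310.4999694824219, 211.49996948242188), (20.999996185302734, 94.99998474121094), 0.0)
rect ctr [0.4425 0.0498 0.13  ] sides 0.0679 0.0139 yaw 91.45
```

View pics/w8.png

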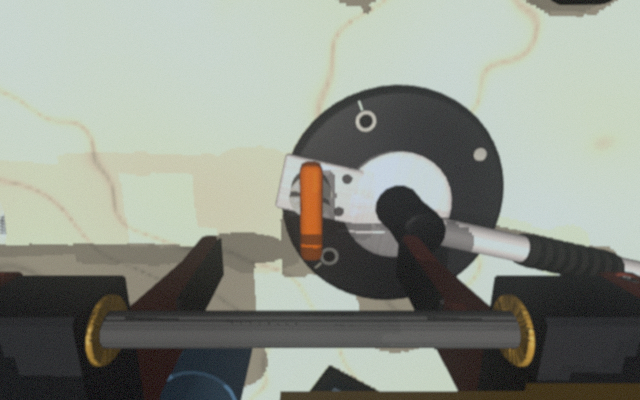

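The bar (311,211) stands parked across the boom and stays up. Now I'll locate the axis and grip.

Run:
```python
from h import *
d,s=wrist()
for n,u,v,h in [("plate",393,192,.026),("posttop",396,205,.116),("h1",366,121,.026),("h2",329,257,.026)]: print(n,back(d,u,v,h).round(4))
ax=np.array([.4410+.085*np.cos(np.radians(12)),.0495-.085*np.sin(np.radians(12))]);print(ax)
b=np.radians(-12); g=ax+.13*np.array([np.cos(b),np.sin(b)]); print("grip",g, proj(d,[*g,.095]))
print(delta([*g,.2]).round(1))
```

```text
plate [0.5237 0.0428 0.026 ]
posttop [0.5036 0.054  0.116 ]
h1 [0.4923 0.1094 0.026 ]
h2 [ 0.4644 -0.0278  0.026 ]
[0.52414255 0.03182751]
grip [0.65130173 0.00479899] [563.29881833 261.28280397]
[-50.8 209.4  -3.8]
```

Call:
step_arm --series '[[[0,0,0],-10.5,0],[[0,0,0],-10.5,0],[[0,0,0],-10.5,0],[[0,0,0],-10.5,0],[[0,0,0],-10.5,0],[[0,0,0],-10.5,0],[[0,0,0],-10.5,0],[[-30,0,0],-3,0],[[-50,0,0],0,0],[[-50,0,0],0,0],[[-35,0,0],0,0],[[0,0,0],0,0]]'

```text
clock: 12.58
eef_pos: [0.6, 0.0188, 0.1706]
tcp_rot: [-0.014, 0.084, 0.996, 0.0]
ft_force: [-0.1, 0.0, -0.5]
gripper_width: 0.0878
```

```bash
python3 look.py w9 .13; python3 -c "
from h import *
print(delta([.652,.005,.2]).round(1), delta([.652,.005,.076]).round(1))"
```

```text
t 12.575 p [0.6    0.0188 0.1706] yaw 170.41 tilt [-0.028  0.003 -1.   ] j [-0.03  0.11  1.3   0.    1.76 -1.43] F [-0.1  0.  -0.5]
[535 385   2   2   2] [535.5 385.5]
((535.5, 385.5), (1.4142135381698608, 0.0), -135.0)
rect ctr [0.7362 0.1524 0.13  ] sides 0.0 0.0011 yaw -144.54
[-53.6  -5.1 -30.5] [-57.2  -4.9  93.5]
```

View pics/w9.png

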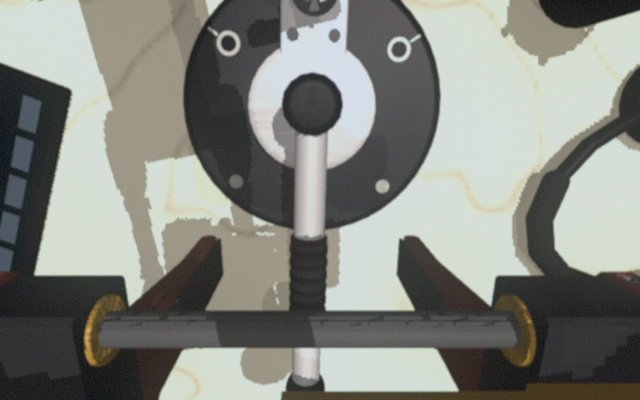

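Call:
step_arm --series '[[[-18,-2,-5],2,0],[[-18,-2,-5],0,0],[[-14,-1,-4],0,0],[[-4,0,0],0,0]]'

```text
clock: 13.12
eef_pos: [0.648, 0.005, 0.1828]
tcp_rot: [-0.016, 0.101, 0.995, 0.0]
ft_force: [-0.3, -0.4, -1.2]
gripper_width: 0.0879
```

```bash
python3 look.py w10 .13; python3 -c "
from h import *
print(delta([.652,.005,.2]).round(1), delta([.652,.005,.076]).round(1))"
```

```text
t 13.125 p [0.648  0.005  0.1828] yaw 168.44 tilt [-0.033  0.004 -0.999] j [-0.05  0.25  1.13  0.    1.8  -1.41] F [-0.3 -0.4 -1.2]
[623 391   3   2   3] [624.         391.66666667]
((623.9000854492188, 391.7000732421875), (2.2360680103302, 0.4472135603427887), 26.56505012512207)
rect ctr [0.8182 0.2032 0.13  ] sides 0.0004 0.0018 yaw 50.78
[ -3.3   0.8 -17.5] [ -7.4   1.1 106.4]
```

View pics/w10.png

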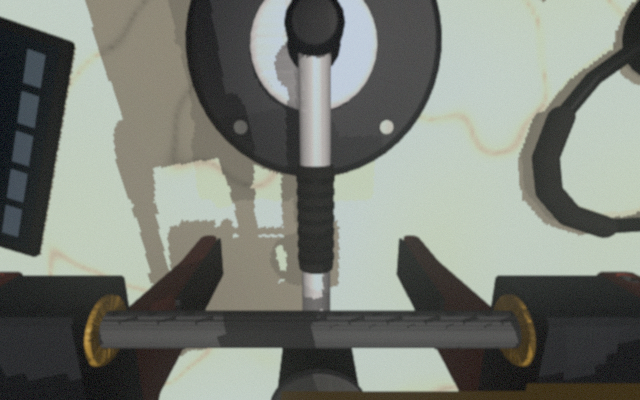

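Run:
```python
from h import *
d,s=wrist()
for u,v in [(316,167),(317,272),(316,218)]: print(back(d,u,v,.106).round(4))
ax=np.array([.525,.0315]);b=np.radians(-11.8);g=ax+.118*np.array([np.cos(b),np.sin(b)]);print(g,delta([*g,.076]).round(1))
```

```text
[0.6153 0.0151 0.106 ]
[6.921e-01 5.000e-04 1.060e-01]
[0.6512 0.0079 0.106 ]
[0.64050635 0.00736947] [  4.1   1.  106.7]
```

Call:
step_arm --series '[[[1,1,25],0,0],[[1,1,25],0,0],[[0,0,25],0,0],[[0,0,15],0,0],[[0,0,0],0,0]]'

```text
clock: 13.85
eef_pos: [0.6398, 0.0095, 0.0915]
tcp_rot: [-0.016, 0.1, 0.995, 0.001]
ft_force: [-0.5, 0.1, -0.3]
gripper_width: 0.0879
```

```bash
python3 look.py w11 .13; python3 -c "
from h import *
print(delta([.643,.0085,.076]).round(1))"
```

```text
t 13.85 p [0.6398 0.0095 0.0915] yaw 168.54 tilt [-0.032  0.004 -0.999] j [-0.04  0.24  1.3   0.    1.64 -1.41] F [-0.5  0.1 -0.3]
[106 350   2   3   3] [106.66666667 351.        ]
((107.0000228881836, 351.0000305175781), (1.4142134189605713, 1.4142134189605713), 45.0)
rect ctr [ 0.6489 -0.0781  0.13  ] sides 0.0007 0.0006 yaw 123.31
[-3.3 -0.3 16.4]
```

View pics/w11.png

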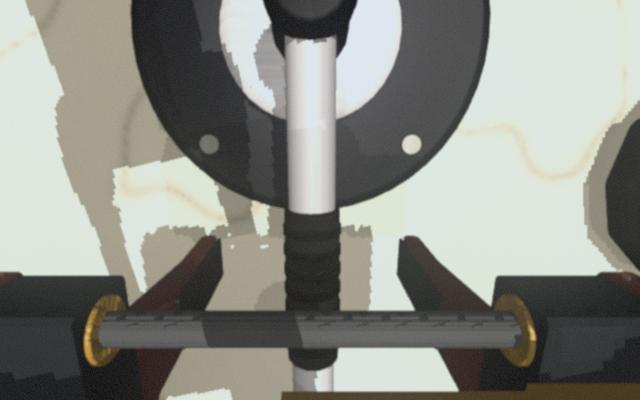

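Call:
step_arm --series '[[[-3,0,9],0,0],[[0,0,6],0,255],[[0,0,0],0,255],[[0,0,0],0,255],[[0,0,0],0,255],[[0,0,0],0,255],[[0,0,0],0,255],[[0,0,0],0,255],[[0,0,0],0,255]]' --force 25

```text
clock: 15.02
eef_pos: [0.6448, 0.0089, 0.0801]
tcp_rot: [-0.013, 0.1, 0.995, 0.001]
ft_force: [-0.3, -0.3, -0.0]
gripper_width: 0.0267
```

Call:
step_arm --series '[[[0.3,8,0],-4,255],[[0.6,12,0],-6,255],[[0.6,12,0],-6,255],[[0.6,12,0],-6,255]]'

```text
clock: 15.52
eef_pos: [0.6456, 0.0529, 0.0801]
tcp_rot: [-0.012, -0.095, 0.995, 0.004]
ft_force: [-0.4, 2.1, -0.1]
gripper_width: 0.0266
```

```bash
cat > sw.py <<'E'
from h import *
s=ctrl.get_state();Rt,p=tool(s);v=p[:2]-[.525,.0315]
print("r",np.hypot(*v).round(4),"ang",np.degrees(np.arctan2(v[1],v[0])).round(2),"yaw",np.degrees(np.arctan2(Rt[1,0],Rt[0,0])).round(2),"tilt",Rt[:,2].round(3),"F tool",(Rt.T@s["ft_force"]).round(1),"M",s["ft_torque"].round(2),p.round(4))
E
python3 sw.py
```

```text
r 0.1225 ang 10.08 yaw -169.09 tilt [-0.024  0.005 -1.   ] F tool [0.  2.1 0.1] M [ 0.02 -0.19 -0.62] [0.6456 0.0529 0.0801]
```

Call:
step_arm --series '[[[0.6,12.8,0],-6,255],[[0.6,12.8,0],-6,255],[[0.6,12.8,0],-6,255],[[0.6,12.8,0],-6,255],[[0.3,6,0],-3,255]]'

```text
clock: 16.15
eef_pos: [0.6226, 0.1059, 0.0802]
tcp_rot: [-0.01, -0.331, 0.944, 0.005]
ft_force: [1.4, 0.3, -1.2]
gripper_width: 0.0265
```

```bash
python3 sw.py; python3 look.py w12
python3 - <<'E'
from h import *
d=ctrl.read_camera("top");a=d["image"][110:290,180:420]
cv2.imwrite("pics/top1z.png",cv2.resize(cv2.convertScaleAbs(a,alpha=1.8),None,fx=3.3,fy=3.3,interpolation=cv2.INTER_CUBIC))
E
```

```text
r 0.1227 ang 37.34 yaw -141.31 tilt [-0.022  0.003 -1.   ] F tool [-1.3 -0.7  1.1] M [ 0.06 -0.45 -0.38] [0.6226 0.1059 0.0802]
t 16.15 p [0.6226 0.1059 0.0802] yaw -141.31 tilt [-0.022  0.003 -1.   ] j [ 0.11  0.21  1.35  0.01  1.6  -2.13] F [ 1.4  0.3 -1.2]
[241 318   1   1   1] [241. 318.]
((241.0, 318.0), (0.0, 0.0), 0.0)
rect ctr [0.6516 0.0905 0.113 ] sides 0.0 0.0 yaw 0.0
```

View pics/w12.png

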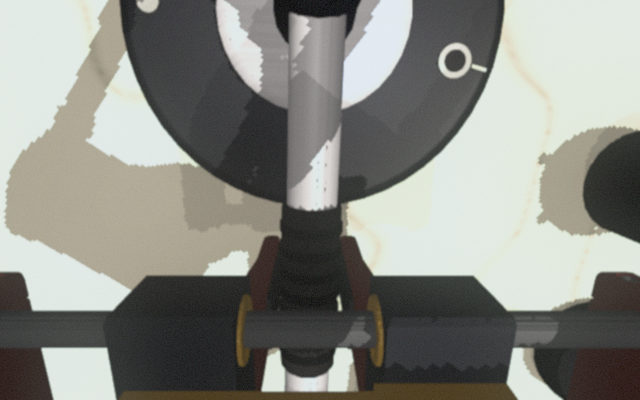

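View pics/top1z.png

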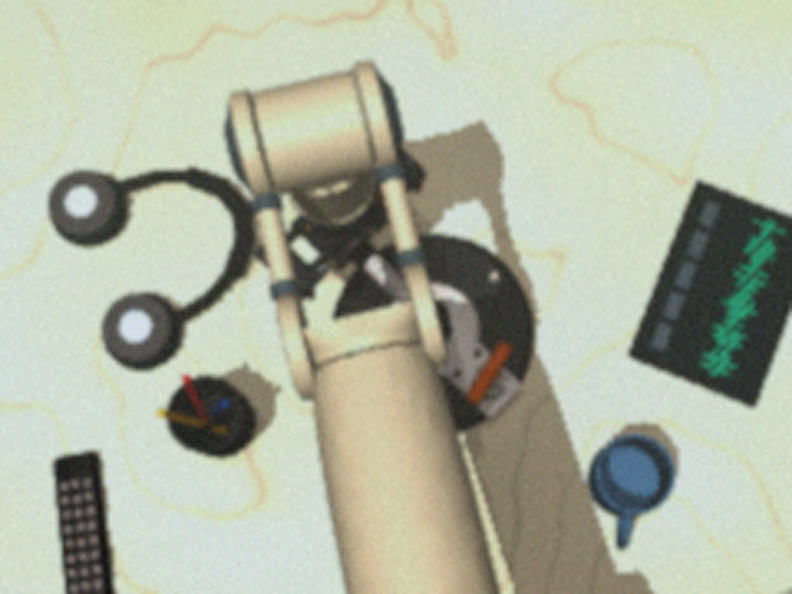

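Call:
step_arm --series '[[[0.4,7.5,0],-3,255],[[0.2,5,0],-2,255],[[0,2,0],0,255]]'

```text
clock: 16.62
eef_pos: [0.6144, 0.1159, 0.0803]
tcp_rot: [-0.008, -0.371, 0.929, 0.004]
ft_force: [4.5, -1.2, -2.7]
gripper_width: 0.0264
```

```bash
python3 sw.py
python3 - <<'E'
from h import *
d=ctrl.read_camera("top")
for h in (.130,):
    m,st,c,l=orange(d["image"]);
    for i in range(1,len(st)):
        if st[i,4]>25:
            q=back(d,*c[i],h); v=q[:2]-[.525,.0315]; print(st[i],c[i].round(1),q.round(4),np.hypot(*v).round(4),np.degrees(np.arctan2(-v[1],-v[0])).round(2))
a=d["image"]
s=ctrl.read_camera("side"); m,st,c,l=orange(s["image"])
for i in range(1,len(st)):
    if st[i,4]>25:
        q=back(s,*c[i],.120); v=q[:2]-[.525,.0315]; print("side",st[i],c[i].round(1),q.round(4),np.hypot(*v).round(4),np.degrees(np.arctan2(-v[1],-v[0])).round(2))
cv2.imwrite("pics/side2.png",s["image"])
E
```

```text
r 0.1229 ang 43.35 yaw -136.46 tilt [-0.018  0.002 -1.   ] F tool [-2.5 -4.1  2.6] M [-0.24 -0.97  0.2 ] [0.6144 0.1159 0.0803]
[  84   51  451   61 2141] [330.9  79.7] [ 0.9673 -0.1017  0.13  ] 0.4619 163.24
[  78  106    9  294 1556] [ 81.8 250.9] [0.4706 0.796  0.13  ] 0.7664 -85.93
[325 212  11  18  67] [329.8 220.1] [ 0.4626 -0.027   0.13  ] 0.0855 43.15
[570 260  42 140 832] [590.1 330.5] [ 0.0055 -0.791   0.13  ] 0.9728 57.72
side [296 134  20  13  52] [305.2 140.2] [ 0.8799 -0.3587  0.12  ] 0.5275 132.29
side [253 159  19  11  53] [262.8 164.5] [ 0.8806 -0.0709  0.12  ] 0.3701 163.93
side [ 508  160  118  240 2365] [608.8 290.3] [-0.2769  0.0447  0.12  ] 0.8021 -0.94
side [   0  171  250  148 1103] [113.3 250.8] [0.8804 0.577  0.12  ] 0.6511 -123.09
side [345 191  12  15 100] [350.3 198.5] [ 0.459  -0.0171  0.12  ] 0.0819 36.37
side [   0  332   77   68 1364] [ 33.3 370.6] [0.6602 0.9006 0.12  ] 0.8795 -98.84
```

Top view puts the boom at about 43.2°, against a target of about 43.2°. I'll let go, rise, and check from above the tail.

Call:
step_arm --series '[[[0,0,0],0,0],[[0,0,0],0,0],[[0,0,0],0,0],[[0,0,-5],0,0],[[0,0,-25],0,0],[[0,0,-40],0,0],[[0,0,-40],0,0],[[0,0,-20],0,0],[[0,0,0],0,0]]'

```text
clock: 17.85
eef_pos: [0.6151, 0.1155, 0.2156]
tcp_rot: [-0.01, -0.37, 0.929, 0.006]
ft_force: [-0.3, -0.0, -0.7]
gripper_width: 0.0879
```

```bash
python3 sw.py; python3 -c "
from h import *
print(delta([.463,-.027,.21]).round(1))"
```

```text
r 0.1232 ang 43.01 yaw -136.58 tilt [-0.023  0.003 -1.   ] F tool [0.2 0.1 0.7] M [ 0.07 -0.18  0.02] [0.6151 0.1155 0.2156]
[208.3   0.8   8.6]
```

Call:
step_arm --series '[[[25,0,0],0,0],[[40,0,0],0,0],[[40,0,0],0,0],[[40,0,0],0,0],[[35,0,0],0,0],[[20,0,0],0,0],[[5,0,0],0,0]]'

```text
clock: 18.73
eef_pos: [0.4592, -0.0286, 0.2095]
tcp_rot: [-0.016, -0.37, 0.929, 0.008]
ft_force: [-0.5, 0.4, 0.6]
gripper_width: 0.0881
```

```bash
python3 sw.py; python3 look.py w13 .13; python3 -c "
from h import *
print(delta([.463,-.027,.18]).round(1))"
```

```text
r 0.0891 ang -137.6 yaw -136.52 tilt [-0.035  0.004 -0.999] F tool [ 0.1  0.6 -0.6] M [ 0.1  -0.12  0.06] [ 0.4592 -0.0286  0.2095]
t 18.725 p [ 0.4592 -0.0286  0.2095] yaw -136.52 tilt [-0.035  0.004 -0.999] j [-0.14 -0.26  1.58 -0.    1.85 -2.46] F [-0.5  0.4  0.6]
[ 259  199   93   38 1675] [303.45373134 218.1761194 ]
((304.6932373046875, 216.59246826171875), (22.722980499267578, 93.72290802001953), 77.7047348022461)
rect ctr [ 0.4624 -0.0289  0.13  ] sides 0.0671 0.017 yaw 145.77
[-4.5 -2.2 29.3]
```

View pics/w13.png

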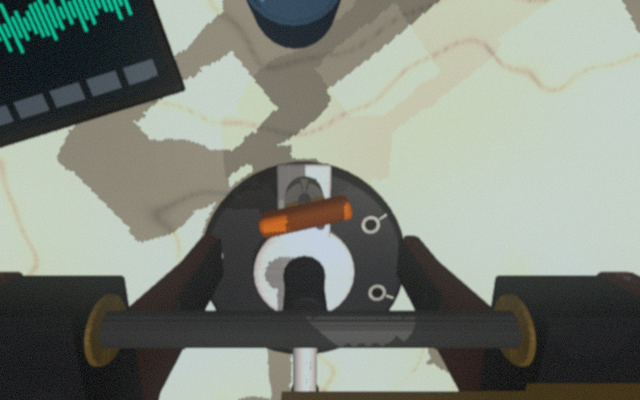

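Run:
```python
from h import *
d,s=wrist()
A=back(d,371,225,.026)[:2];B=back(d,378,293,.026)[:2]; print(A,B,np.linalg.norm(A-B),2*.085*np.sin(np.radians(27.5)))
# fit axis and yaw: A at 180+b, B at 180+b-55
f=lambda p:np.r_[p[:2]+.085*np.array([np.cos(p[2]+np.pi),np.sin(p[2]+np.pi)])-A,p[:2]+.085*np.array([np.cos(p[2]+np.pi-.96),np.sin(p[2]+np.pi-.96)])-B]
r=least_squares(f,[.525,.03,-.2]);print(r.x,np.degrees(r.x[2]),r.fun)
ax=r.x[:2]
# boom tube direction in image
for u,v,h in [(304,345,.1),(306,370,.1)]: print(back(d,u,v,h))
# collar centre (top z .076) approx, tail plate edges
for a in (ax,np.array([.525,.0315])):
  for u,v,h in [(304.7,216.6,.13),(304,190,.076)]:
    v_=back(d,u,v,h)[:2]-a; print(np.hypot(*v_).round(4),np.degrees(np.arctan2(-v_[1],-v_[0])).round(2))
cv2.imwrite("pics/w13z.png",cv2.resize(d["image"][150:400,190:430],None,fx=3,fy=3,interpolation=cv2.INTER_CUBIC)[:600])
```

```text
[0.44293622 0.04967347] [0.49208268 0.11153219] 0.07900553335003395 0.07849726424995578
[ 0.52654088  0.0337026  -0.19137575] -10.965022668489821 [ 0.00015646  0.00019695 -0.00015646 -0.00019695]
[0.5556964  0.05878154 0.1       ]
[0.57349757 0.07803964 0.1       ]
0.0897 44.26
0.0979 44.11
0.0871 43.93
0.0953 43.81
```

View pics/w13z.png

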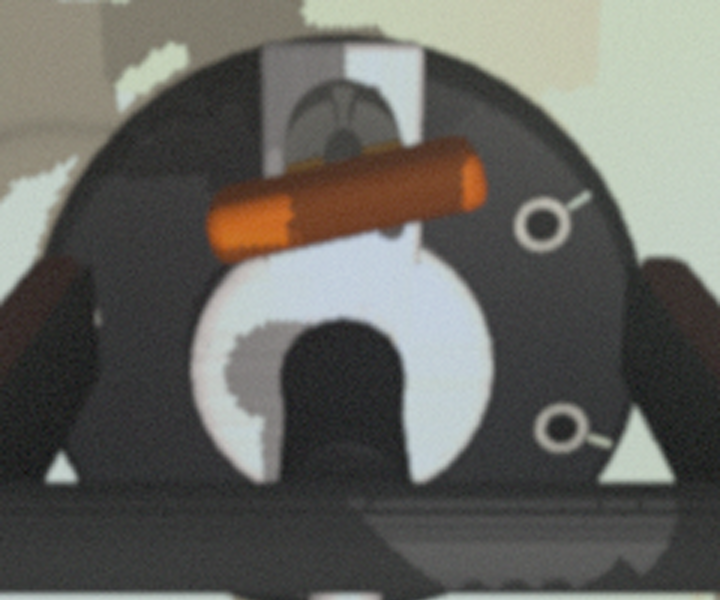

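The target hole is hidden under the tail, and both estimates agree to within about 0.5°. I'll turn to match the parked bar, then check before descending.

Call:
step_arm --series '[[[0,0,0],10.5,0],[[0,0,0],10.5,0],[[0,0,0],10.5,0],[[0,0,0],10.5,0],[[0,0,0],10.5,0],[[0,0,0],10.5,0],[[0,0,0],10.5,0],[[0,0,15],3,0],[[0,0,15],0,0]]'

```text
clock: 19.95
eef_pos: [0.4638, -0.0213, 0.1747]
tcp_rot: [-0.02, 0.299, 0.954, -0.003]
ft_force: [-0.3, -0.1, -0.3]
gripper_width: 0.0876
```

```bash
python3 look.py w14 .13; python3 -c "
from h import *
print(delta([.463,-.0275,.1004]).round(1))"
```

```text
t 19.95 p [ 0.4638 -0.0213  0.1747] yaw 145.23 tilt [-0.04   0.007 -0.999] j [-0.12 -0.24  1.63  0.    1.79 -1.08] F [-0.3 -0.1 -0.3]
[ 293  175   26  107 2376] [305.56102694 228.22516835]
((305.5328674316406, 228.01016235351562), (106.10536193847656, 24.146469116210938), 88.75463104248047)
rect ctr [ 0.4627 -0.0252  0.13  ] sides 0.0145 0.0692 yaw -33.21
[-6.4 -3.8 71.8]
```

View pics/w14.png

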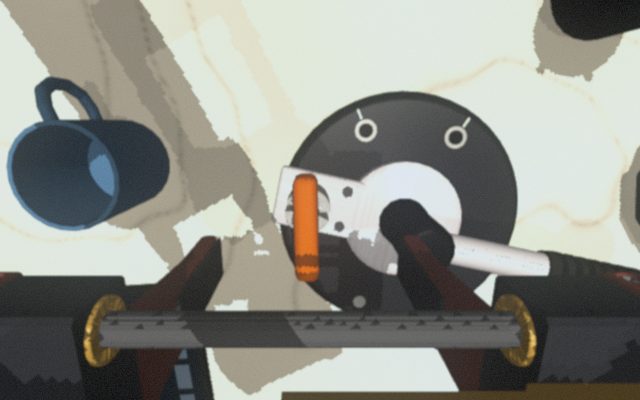

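Call:
step_arm --series '[[[-3,-2,10],-1.5,120],[[-2,-1,10],0,120],[[0,0,5],0,120],[[0,0,0],0,120]]' --force 45

```text
clock: 20.5
eef_pos: [0.4644, -0.0264, 0.1447]
tcp_rot: [-0.022, 0.284, 0.959, -0.003]
ft_force: [-0.5, -0.6, 0.6]
gripper_width: 0.0511
```

```bash
python3 look.py w15 .13; python3 -c "
from h import *
print(delta([.463,-.0258,.1004]).round(1),ctrl.get_state()['gripper_width'])"
```

```text
t 20.5 p [ 0.4644 -0.0264  0.1447] yaw 147.01 tilt [-0.044  0.008 -0.999] j [-0.13 -0.23  1.68  0.    1.74 -1.13] F [-0.5 -0.6  0.6]
[ 297  177   29  123 3215] [310.93592535 238.35614308]
((311.0, 238.0), (122.0, 28.0), 90.0)
rect ctr [ 0.4623 -0.0252  0.13  ] sides 0.0145 0.069 yaw -32.35
[-0.2  0.5 44.7] 0.047910349274239795
```

View pics/w15.png

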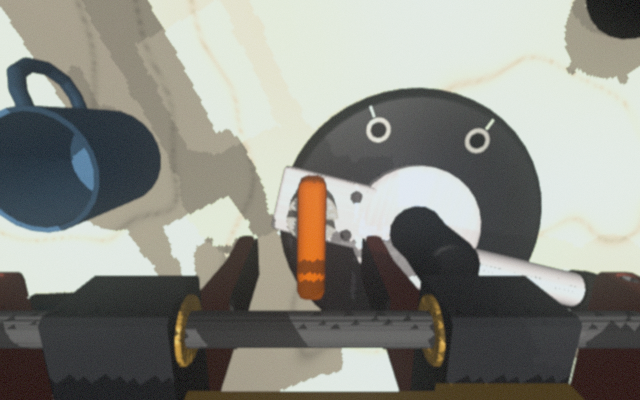

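Call:
step_arm --series '[[[0,0,15],0,120],[[0,0,15],0,120],[[0,0,12],0,120],[[0,0,3],0,120]]'

```text
clock: 21.05
eef_pos: [0.4625, -0.026, 0.0972]
tcp_rot: [-0.022, 0.284, 0.959, -0.003]
ft_force: [-0.6, -0.4, -0.6]
gripper_width: 0.0463
```

```bash
python3 look.py w16 .13; python3 -c "
from h import *
print(delta([.463,-.0258,.1004]).round(1))"
```

```text
t 21.05 p [ 0.4625 -0.026   0.0972] yaw 147.02 tilt [-0.043  0.007 -0.999] j [-0.13 -0.23  1.76  0.    1.66 -1.13] F [-0.6 -0.4 -0.6]
[ 293  197   39  114 3994] [311.6792689  255.32924387]
((311.8554382324219, 253.5669708251953), (37.322078704833984, 113.25365447998047), 0.716159999370575)
rect ctr [ 0.4524 -0.0185  0.13  ] sides 0.0482 0.0144 yaw 145.8
[-0.2  0.4 -3.2]
```

Call:
step_arm --series '[[[0,0,-1],0,255],[[0,0,0],0,255],[[0,0,0],0,255],[[0,0,0],0,255],[[0,0,0],0,255],[[0,0,0],0,255],[[0,0,0],0,255]]'

```text
clock: 21.98
eef_pos: [0.4636, -0.0255, 0.0995]
tcp_rot: [-0.02, 0.283, 0.959, -0.002]
ft_force: [0.2, 0.3, -1.2]
gripper_width: 0.0156
```

```bash
python3 sw.py
```

```text
r 0.0838 ang -137.12 yaw 147.04 tilt [-0.04   0.009 -0.999] F tool [-0.   0.4  1.2] M [ 0.45 -0.44 -0.  ] [ 0.4636 -0.0255  0.0995]
```

Call:
step_arm --series '[[[0,0,-6],0,255],[[0,0,-5],0,255],[[0,0,-3],0,255]]'

```text
clock: 22.35
eef_pos: [0.463, -0.0251, 0.1081]
tcp_rot: [-0.024, 0.283, 0.959, -0.002]
ft_force: [6.7, 1.7, -25.5]
gripper_width: 0.016
```

Call:
step_arm --series '[[[0,0,0],-6,255],[[0,0,0],-9,255],[[0,0,-1],-9,255],[[0,0,-1],-9,255]]'

```text
clock: 22.85
eef_pos: [0.4631, -0.0256, 0.1065]
tcp_rot: [-0.024, -0.009, 1.0, 0.005]
ft_force: [3.6, 1.6, -12.2]
gripper_width: 0.0158
```

```bash
python3 sw.py; python3 look.py w17 .13
```

```text
r 0.0843 ang -137.31 yaw -178.92 tilt [-0.049  0.009 -0.999] F tool [-4.2  1.4 12. ] M [-0.27 -1.38 -0.07] [ 0.4631 -0.0256  0.1065]
t 22.85 p [ 0.4631 -0.0256  0.1065] yaw -178.92 tilt [-0.049  0.009 -0.999] j [-0.13 -0.23  1.74  0.    1.68 -1.72] F [  3.6   1.6 -12.2]
[ 293  195   38  116 3968] [311.14919355 255.00126008]
((311.5, 252.5), (115.0, 37.0), 90.0)
rect ctr [ 0.4534 -0.0262  0.13  ] sides 0.0153 0.0522 yaw 1.8
```

View pics/w17.png

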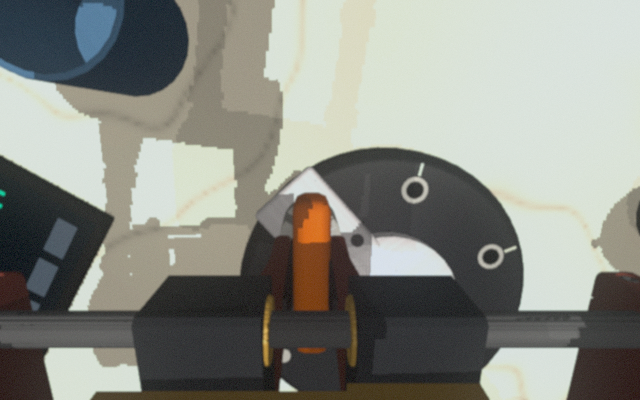

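Call:
step_arm --series '[[[0,0,-1],-9,255],[[0,0,-1],-9,255],[[0,0,-1],-9,255],[[0,0,-1],-9,255],[[0,0,-1],-5,255],[[0,0,0],-2,255]]'

```text
clock: 23.65
eef_pos: [0.4632, -0.0259, 0.1077]
tcp_rot: [-0.023, -0.383, 0.923, 0.012]
ft_force: [2.8, 2.9, -13.8]
gripper_width: 0.016
```

```bash
python3 sw.py
```

```text
r 0.0844 ang -137.11 yaw -134.93 tilt [-0.052  0.005 -0.999] F tool [-4.5 -0.5 13.7] M [-0.47 -1.58 -0.01] [ 0.4632 -0.0259  0.1077]
```

```bash
python3 look.py w18 .13
```

```text
t 23.65 p [ 0.4632 -0.0259  0.1077] yaw -134.93 tilt [-0.052  0.005 -0.999] j [-0.13 -0.22  1.73 -0.    1.68 -2.49] F [  2.8   2.9 -13.8]
[ 294  195   39  116 3852] [312.40160955 253.91510903]
((313.0, 252.5), (115.0, 38.0), 90.0)
rect ctr [ 0.4561 -0.0335  0.13  ] sides 0.0158 0.053 yaw 45.88
```

View pics/w18.png

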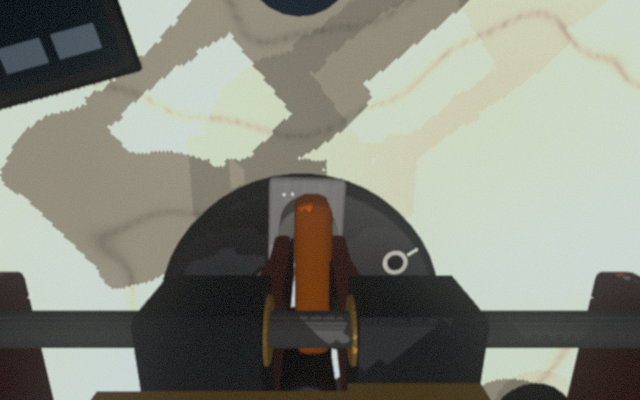

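The bar is in line with the tail. I'll lower it.

Call:
step_arm --series '[[[0,0,5],0,255],[[0,0,5],0,255],[[0,0,4],0,255],[[0,0,3],0,255]]'

```text
clock: 24.2
eef_pos: [0.4632, -0.026, 0.0908]
tcp_rot: [-0.022, -0.381, 0.924, 0.012]
ft_force: [3.9, 2.7, -9.0]
gripper_width: 0.016
```

```bash
python3 sw.py
```

```text
r 0.0844 ang -137.08 yaw -135.11 tilt [-0.049  0.005 -0.999] F tool [-4.9 -1.2  8.9] M [-0.39 -1.48  0.04] [ 0.4632 -0.026   0.0908]
```

At about 8 mm lift, with the spring still pulling, the pin is below the plate surface and so in the hole. I'll lower it the rest of the way.

Call:
step_arm --series '[[[0,0,3],0,255],[[0,0,3],0,255],[[0,0,2],0,255],[[0,0,1],0,255]]'

```text
clock: 24.7
eef_pos: [0.4633, -0.026, 0.083]
tcp_rot: [-0.021, -0.381, 0.924, 0.011]
ft_force: [1.6, 1.7, -3.0]
gripper_width: 0.0158
```

```bash
python3 sw.py
```

```text
r 0.0843 ang -136.99 yaw -135.14 tilt [-0.047  0.005 -0.999] F tool [-2.5 -0.   2.9] M [-0.29 -1.11  0.01] [ 0.4633 -0.026   0.083 ]
```

Call:
step_arm --series '[[[0,0,0.5],0,255],[[0,0,0],0,0],[[0,0,0],0,0],[[0,0,0],0,0],[[0,0,0],0,0],[[0,0,-5],0,0],[[0,0,-25],0,0],[[0,0,-30],0,0],[[0,0,-30],0,0],[[0,0,-20],0,0],[[0,0,0],0,0]]'

```text
clock: 26.08
eef_pos: [0.4677, -0.0275, 0.1995]
tcp_rot: [-0.021, -0.381, 0.924, 0.011]
ft_force: [-0.5, -0.6, -0.9]
gripper_width: 0.0879
```

```bash
python3 look.py w19 .113
python3 - <<'E'
from h import *
s=ctrl.read_camera("side");a=s["image"][130:300,240:440]
cv2.imwrite("pics/side3z.png",cv2.resize(cv2.convertScaleAbs(a,alpha=1.5),None,fx=3.5,fy=3.5,interpolation=cv2.INTER_CUBIC))
d=ctrl.read_camera("top");a=d["image"][110:290,180:420]
cv2.imwrite("pics/top3z.png",cv2.resize(cv2.convertScaleAbs(a,alpha=1.8),None,fx=3.3,fy=3.3,interpolation=cv2.INTER_CUBIC))
E
```

```text
t 26.075 p [ 0.4677 -0.0275  0.1995] yaw -135.22 tilt [-0.048  0.003 -0.999] j [-0.13 -0.22  1.57 -0.    1.84 -2.48] F [-0.5 -0.6 -0.9]
[ 301  162   20   89 1519] [310.41672153 206.01711652]
((310.37408447265625, 206.0750274658203), (88.00363159179688, 18.560569763183594), 88.9583740234375)
rect ctr [ 0.4632 -0.0281  0.113 ] sides 0.0133 0.067 yaw 46.14
```

View pics/w19.png

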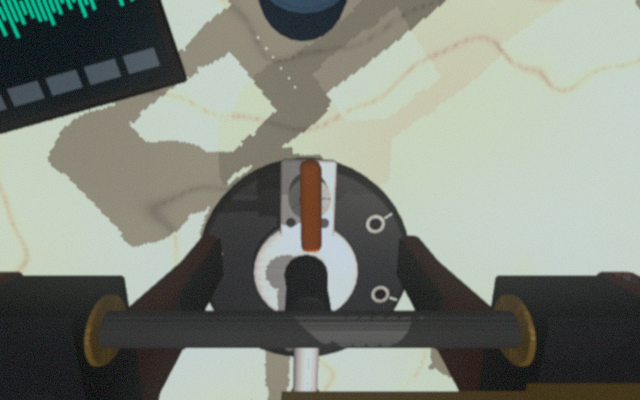

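View pics/side3z.png

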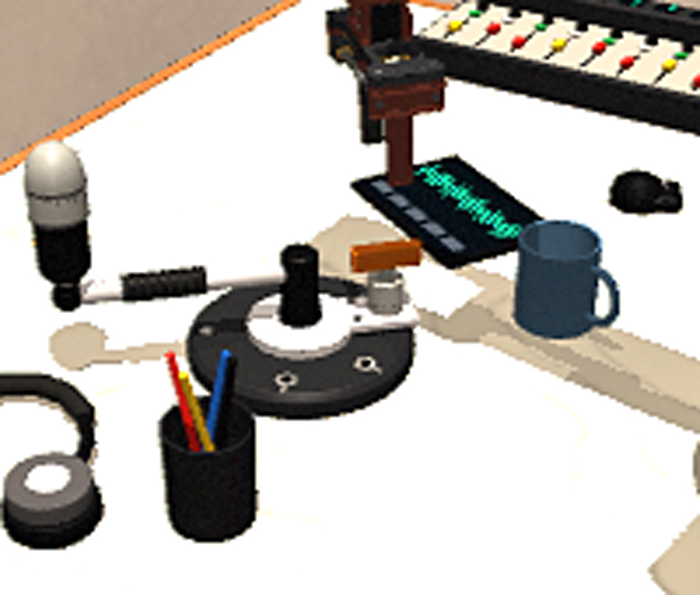

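View pics/top3z.png

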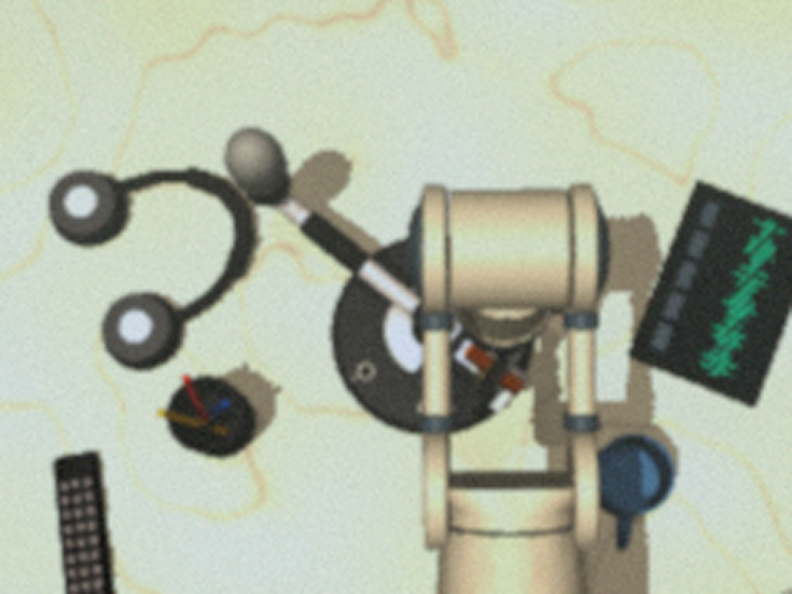

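Run:
```python
from h import *
s=ctrl.read_camera("side");m,st,c,l=orange(s["image"])
for i in range(1,len(st)):
    if 335<c[i][0]<370 and 180<c[i][1]<220: print(st[i],c[i])
for z in (.1,.105,.113,.117): print(z,proj(s,[.4635,-.0265,z]))
o=cv2.imread("pics/side0.png");m,st,c,l=orange(o)
for i in range(1,len(st)):
    if 325<c[i][0]<370 and 190<c[i][1]<230: print("start",st[i],c[i],proj(s,[.441,.0495,.1]))
```

```text
[357 182   1   1   1] [357. 182.]
[340 198  20  10 148] [349.47972973 202.61486486]
0.1 [350.44172392 202.05750278]
0.105 [350.46629854 200.77564496]
0.113 [350.50580484 198.71492288]
0.117 [350.5256448  197.68003402]
start [336 208  18  14 146] [344.26712329 214.73287671] [344.83821971 214.21808582]
```

The bar's height matches home: it sits 0.5 px from the prediction both at the start and now. I'll hand in.

```bash
python3 -c "
from plant import ctrl
print(ctrl.finish_job())"
```

```text
the job is handed in; nothing more can be done
None
```

The microphone is now at the guest's place on the left (the headphones side), locked in the index hole there. I handed in at about 26 s of the 72 s allowed.

I pulled the T-handle up, twisted it clockwise into its rest notch and let go. Then I swung the boom by its rubber grip about +0.96 rad. After that I twisted the handle back in line, lowered the pin home and rose clear.

**Pin:** while I lowered it, the pin went past plate level with the spring still pulling, so it entered the hole. At the end the bar lay in line with the boom. In the side view it sat at its home height, 0.5 px off, the same as at the start.

**Boom:** the angle estimates differed by 1–2° between cameras, inside the pin's roughly 2° catch range.

**Forces:** the highest wrist force I saw was about 26 N, when the plunger reached the top of its travel.

**Tool tilt:** the tool leaned to nearly 3° during the job because the moves could not correct it. It caused no trouble I could see.

**Other things:** the headphones, mug, pen pot, tablet and remote looked unmoved in the last top view. I only glanced at the mouse in the side view. I never gripped or approached the microphone.

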